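# Switch off the stage lamp of a stereo microscope

### The arm

A 6-joint arm with a two-finger parallel gripper is mounted at the origin on the work surface. World frame = base frame: x ahead of the robot, y to its left, z up, the work surface at z = 0. Lengths are in m, angles in rad, forces in N, time in s.
With the tool pointing down it reaches from about 0.3 to 0.875 m from the base axis. Payload 6.4 kg.
Tool frame: the origin (TCP) lies at the very end of the fingers, on their centre line; the grasp point (between the pads) lies 19 mm behind it; z points along the fingers, y is the line along which they close (so a half turn about z gives the same grasp; the last joint's range is limited). The gripper opens to 85 mm and grips with 20 to 120 N. Pads are 22 mm wide; open, the fingers measure 114 mm over their backs; the gripper's body (76 mm by 85 mm) begins 54 mm behind the grasp point. The pads swing forward as they close: fully open they stand 13 mm farther back than shut.
Start: joints at [-1.514, 0.181, 1.607, -0, 1.354, -0.206], TCP at [0.149, -0.555, 0.231] pointing down, gripper open.
Joint ranges: [-2.99, 2.99], [-0.89, 2.07], [0.3, 2.58], [-1.14, 4.28], [0, 2.63], [-3.12, 3.12]. Speed limits (rad/s): [2.57, 2.57, 3.01, 3.14, 3.14, 3.14].

### API

Orientations are given as a unit quaternion [w, x, y, z].
In Python, from bench import ctrl gives the robot as it stands.
- The arm moves only by the shell command python3 jog.py FILE, which reads ROWS from the file FILE. ROWS is a JSON object with one list for each field, all of the same length, 1 to 10, a row being the entries at one place: sx, sy, sz (the shift in parts of the range, where 1.0 means 0.5 m), rx, ry, rz (a rotation vector in normalised numbers (1 is 2 pi rad)), finger_gap (the opening from 0.0 (shut) to 1.0 (fully open)); each row is the pose to reach, as a shift and turn from the pose commanded when the command began, along the tool's axes at that moment; what a row does not reach only later rows make up. A row lasts 1/8 s, in which the tool goes at most 0.0625 m and 0.188 rad, less where a joint would pass 70% of its speed; a pose out of reach is approached as far as the arm can. The fingers move at their own pace and stop on an object; the grip force is fixed at half the most. Time passes only in rows, so rows that do not move let the fingers close. It prints the time, the measured TCP pose, the force, the opening and the grip force at its end. Input that does not fit is refused with a message, and nothing moves.
- ctrl.get_obs(): the state, without advancing time (a new reading comes with each control period).
- ctrl.camera(name): name is "scene" or "top"; returns the picture (420x560x3 uint8, blue, green, red); there is no depth.
- ctrl.camera_params(name): a dict with "fovy" (degrees; the focal length in pixels is half the picture's height over the tangent of half this angle, whatever the lens; pixels are square), "cx", "cy" (the principal point, pixels), "view" (4x4, takes a point from world to camera coordinates). Camera axes: x right, y up, looking along -z (the intrinsics and any distortion apply to the point x, -y, -z); pixel columns grow to the right and rows downward; lengths in m; the calibration is good to about 2 mm. A picture is of the moment at which its call begins. camera_params takes no time and is no camera call.
- ctrl.hand_in(): hands the job in; it is judged then, once.
The state is a dict: "time_s": time; "q": joint angles; "dq": joint speeds; "joint_efforts": joint torques, N m; "eef_pos": TCP position; "eef_rot": TCP orientation; "wrist_force": force on the tool from outside, world axes, zero at the start; "torque": the same for the moment, N m; "opening": opening from 0.0 (shut) to 1.0 (fully open); "grasp_force": force on a finger pad.
Only numpy, scipy, OpenCV 4.12 (cv2) and the standard library are available. Lean on these libraries where they do the work, as an engineer would, in place of code of your own. Each camera call takes 0.05 s, during which the arm holds its last target. There are 200 camera calls.

### The job

The specimen has been looked at, so switch off the microscope's stage lamp: with the fingertips, gently press the raised end of the green rocker switch on the microscope's base until it has tipped fully over, then take the hand away. Leave the orange rocker (the top lamp) switched on, and do not disturb the microscope's head, the dish on the stage or the forceps, bottle and syringe lying about; nothing is to be picked up.

Things in the scene. Friction and masses are not known exactly. Their poses are not given: they have to be found in the camera images.
- scope: Stereo microscope, fixed, about 400 mm tall, on a cream base 250 (its x) by 300 (its y) by 55 mm high. Origin: centre of the base's underside, on the bench. z is up, -y points to the user's (eyepiece) side, -x to the side with the switch panel. A dark pillar, 28 mm thick, rises from the deck at (0, 95) mm and carries the head.
- panel (a point): Centre of the top of the black switch panel, on the deck at (-90, 85) mm in the scope's frame, 57 mm above the bench; 46 (scope's x) by 80 mm (y). Axes as the scope's. Two rockers sit in it: the green one's middle is 19 mm towards -y, the orange one's 19 mm towards +y. A white dot marks the 'on' end of each, towards +x.
- focus_knob (a point): Outer face of the black focus knob (44 mm wide) that stands out from the head's mount over the panel's side: 51 mm sideways of the pillar's axis, 212 mm above the bench. It is 39 mm nearer the pillar than the panel's centre, so the hand clears it if the gripper's body leans out over the base's -x edge, 20 to 35 degrees off vertical.
- green_rocker (a joint): Green rocker of the stage lamp, 30 mm long (scope's x), 22 wide (y), V-shaped on top, tips about an axis along y through its middle at panel height. 0 rad = on: +x half level, 3 mm above the panel, -x half raised, its end 8 mm above. 0.34 = off: -x half level, +x half raised. Needs about 4 N at the raised end, moves with friction, stops at both ends, stays where left. Starts near 0.
- green_rocker_press (a point): Point on top of the green rocker's -x half, 10.5 mm from its axis, in the middle of its width: the place to press. It moves with the rocker: about 64 mm above the bench when on, some 4 mm lower when off. Its axes turn with the rocker.
- orange_rocker (a joint): Orange rocker of the top lamp, same make and size as the green one, 38 mm beside it (centre to centre, towards the scope's +y). 0 rad = on, 0.34 = off. It starts near 0 and is to stay there.
- orange_rocker_press (a point): The same point on the orange rocker.
- objective (a point): Centre of the lower face of the black objective under the microscope's head, 165 mm above the bench. The head can swing stiffly about the pillar and stands somewhat to one side or the other at the start.
- dish: Clear closed Petri dish, 92 mm wide, 15 mm high, with a green leaf in it, lying loose on the stage under the objective. Origin: centre of its underside.
- forceps: Steel forceps, 125 mm long, 9 mm high, lying on the bench on the switch panel's side of the base. Origin: its middle, on the bench; x along it.
- bottle: Amber glass dropper bottle with a black cap, 34 mm wide, 72 mm tall, standing on the bench near the base. Origin: centre of its underside.
- syringe: Clear plastic syringe with white plunger, about 145 mm long, 30 mm over its finger flange, lying on the bench near the base. Origin: under its middle; x along it, towards the nozzle.

How it is judged:
On the way:
1. the green rocker has been pressed fully over to off (value of joint green_rocker above 0.29 rad), for 0.1 s.
At the end, for the whole second after the job is handed in: The green rocker is over to off (beyond 0.29 of 0.34 rad), the orange one still on (below 0.06 rad), the objective within 6 mm, the dish within 8 mm and the forceps, bottle and syringe within 12 mm of where they were (value of joint green_rocker above 0.29 rad and value of joint orange_rocker below 0.06 rad and distance of objective from where it was at the start of the episode below 0.006 m and distance of dish from where it was at the start of the episode below 0.008 m and distance of each of forceps, bottle, syringe from where it was at the start of the episode below 0.012 m); the robot touches nothing.
It fails at once if the orange rocker is tipped (beyond 0.06 rad) (value of joint orange_rocker above 0.06 rad).
It fails at once if the fingers or the arm push on the microscope with more than 20 N (contact force between any of the fingers, the arm and scope above 20 N).
It fails at once if the microscope's head is swung (objective moved more than 6 mm) (distance of objective from where it was at the start of the episode above 0.006 m).
It fails at once if the dish is shifted more than 8 mm or lifted (distance of dish from where it was at the start of the episode above 0.008 m).
It fails at once if forceps, bottle or syringe is shifted more than 12 mm, lifted or tipped over (distance of any of forceps, bottle, syringe from where it was at the start of the episode above 0.012 m or angle between bottle's own z axis and vertical above 0.3 rad).
It also fails if it takes over 32 s, if anything falls off the work surface, if the arm or the gripper's body presses on something with over 40 N, if the wrist force passes 120 N, or if a joint passes its speed limit or range.

## Working session

There is one attempt and no reset: what is moved stays moved. The work goes in short steps, Python scripts to look and compute and a shell command to move; the robot and the scene stay as the last step left them, time stands still between calls to the robot, and variables do not carry over. Pictures are saved under pics/ and viewed, at most 10 in all, crops included, and the job is handed in when it is done.

```bash
ls; mkdir -p pics
python3 - <<'E'
from bench import ctrl
import cv2
for n in("scene","top"):
    p=ctrl.camera_params(n);print(n,p)
    cv2.imwrite(f"pics/{n}0.png",ctrl.camera(n))
o=ctrl.get_obs();print(o["eef_pos"],o["eef_rot"],o["time_s"])
E
```

```text
bench.py
jog.py
pics
scene {'fovy': 49.89184110597979, 'cx': 279.13960092274954, 'cy': 211.78255722200873, 'view': array([[ 0.93219806, -0.36194637, -0.0012689 , -0.57968387],
       [ 0.29514264,  0.75810542,  0.58152128, -0.20022656],
       [-0.20951756, -0.54246751,  0.8135302 , -0.91953   ],
       [ 0.        ,  0.        ,  0.        ,  1.        ]])}
top {'fovy': 49.04359262288431, 'cx': 282.72959141712835, 'cy': 215.2946256863545, 'view': array([[-0.0081327 , -0.99960834,  0.02677746, -0.09060701],
       [ 0.98894817, -0.00407584,  0.14820564, -0.61849031],
       [-0.14803846,  0.02768683,  0.98859398, -0.88977601],
       [ 0.        ,  0.        ,  0.        ,  1.        ]])}
[ 0.14935825 -0.55471572  0.23044057] [-8.41609502e-04  9.91380264e-01  1.31013198e-01  7.46386386e-05] 0.1
```

View pics/scene0.png

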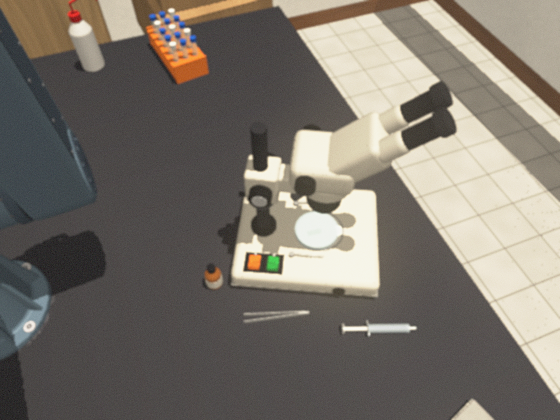

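View pics/top0.png

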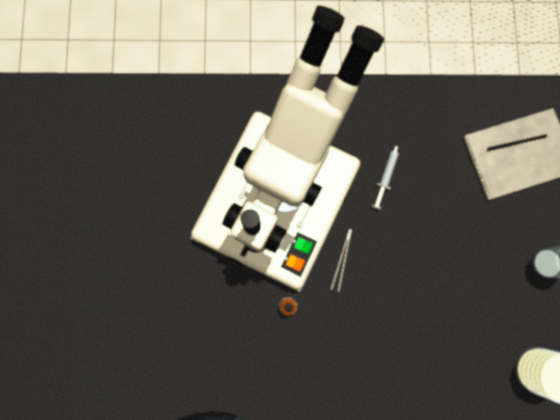

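The scene view shows the scope with green at (273,263), orange at (255,262) and the forceps at (276,316). In the top view green is at (304,244) and orange at (296,263). The bottle is at (288,307), the forceps run from (335,290) to (350,230), and the syringe is at (386,178). Next I triangulate.

```bash
cat > h.py <<'E'
from bench import ctrl
import cv2,numpy as np
def ray(n,uv):
    p=ctrl.camera_params(n);V=np.array(p["view"]);f=210/np.tan(np.radians(p["fovy"]/2))
    d=np.array([(uv[0]-p["cx"])/f,-(uv[1]-p["cy"])/f,-1]);R=V[:3,:3]
    d=R.T@d;return -R.T@V[:3,3],d/np.linalg.norm(d)
def plane(n,uv,z):
    o,d=ray(n,uv);return o+d*(z-o[2])/d[2]
def tri(a,b):
    (o1,d1),(o2,d2)=ray("scene",a),ray("top",b)
    A=np.stack([d1,-d2],1);s=np.linalg.lstsq(A,o2-o1,rcond=None)[0]
    p,q=o1+s[0]*d1,o2+s[1]*d2;return (p+q)/2,np.linalg.norm(p-q)
def blob(im,h0,h1,s=150,v=90,amin=60):
    h=cv2.cvtColor(im,cv2.COLOR_BGR2HSV);m=cv2.inRange(h,(h0,s,v),(h1,255,255))
    n,l,st,c=cv2.connectedComponentsWithStats(m)
    return [(c[i].round(1),st[i].tolist()) for i in range(1,n) if st[i,4]>amin]
E
python3 - <<'E'
from h import *
for n in("scene","top"):
    im=cv2.imread(f"pics/{n}0.png")
    for nm,a,b in(("g",45,80),("o",3,22)):
        for c,st in blob(im,a,b): print(n,nm,c,st,plane(n,c,.062).round(4))
ims=cv2.imread("pics/scene0.png");imt=cv2.imread("pics/top0.png")
a=cv2.resize(ims[230:300,225:315],None,fx=6,fy=6,interpolation=cv2.INTER_CUBIC)
b=cv2.resize(imt[205:315,260:375],None,fx=5,fy=5,interpolation=cv2.INTER_CUBIC)
cv2.imwrite("pics/sc.png",a);cv2.imwrite("pics/tc.png",b)
# base corners (top-view guesses) at deck height
for uv in((259,113),(359,160),(299,288),(193,236)): print(uv,plane("top",uv,.055).round(3))
for uv in((235,278),(378,286)): print(uv,plane("scene",uv,.055).round(3))
E
```

```text
scene g [272.4 262.3] [268, 256, 10, 13, 98] [ 0.5552 -0.1343  0.062 ]
scene o [71.8  9.3] [67, 0, 15, 21, 70] [0.2816 0.966  0.062 ]
scene o [179.1  59.7] [146, 25, 63, 59, 1355] [0.5398 0.5835 0.062 ]
scene o [253.8 261.8] [247, 254, 15, 16, 193] [ 0.5205 -0.1196  0.062 ]
scene o [212.5 274.9] [205, 268, 15, 13, 126] [ 0.4343 -0.1178  0.062 ]
top g [303.1 245.3] [294, 237, 19, 17, 203] [ 0.5553 -0.134   0.062 ]
top o [295.  262.6] [285, 254, 20, 18, 231] [ 0.5212 -0.1175  0.062 ]
top o [287.9 306.3] [280, 299, 17, 16, 159] [ 0.4366 -0.1026  0.062 ]
(259, 113) [ 0.833 -0.046  0.055]
(359, 160) [ 0.732 -0.253  0.055]
(299, 288) [ 0.472 -0.125  0.055]
(193, 236) [0.576 0.085 0.055]
(235, 278) [ 0.474 -0.137  0.055]
(378, 286) [ 0.732 -0.256  0.055]
```

View pics/sc.png

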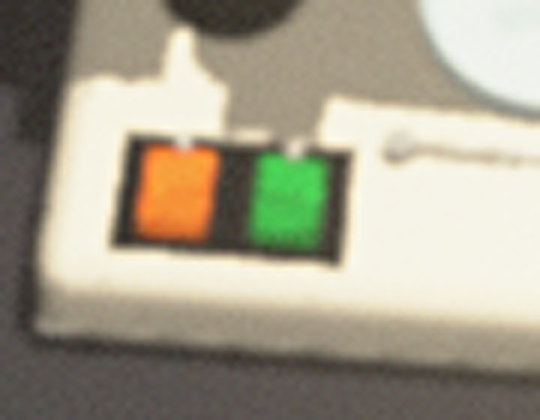

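View pics/tc.png

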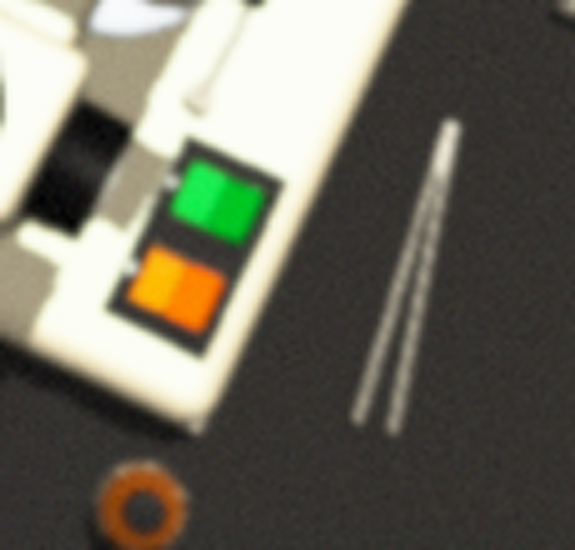

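Both views agree on the green rocker's position, and the 38 mm spacing checks out. The panel corners are clear in the top crop, so I'll refine the axes and work out the hover pose.

```bash
cat >> h.py <<'E'
from scipy.spatial.transform import Rotation as Ro
YS=np.array([-.902,.431,0]);YS/=np.linalg.norm(YS);XS=np.array([YS[1],-YS[0],0])
G=np.array([.5555,-.1342,.057])  # green axis at panel height
def goal(lean=30,x=-.0015,h=.010,back=0):
    """tool pose: TCP at x from the rocker axis (scope x), h above the panel, backed off along tool z"""
    a=np.radians(lean);z=np.cos(a)*np.array([0,0,-1.])+np.sin(a)*XS;y=-YS
    R=np.stack([np.cross(y,z),y,z],1);return G+x*XS+[0,0,h]-back*z,R
def delta(p,R):
    o=ctrl.get_obs();w,x,y,zz=o["eef_rot"];R0=Ro.from_quat([x,y,zz,w]).as_matrix()
    print("now",o["eef_pos"].round(4),"t",o["time_s"],"F",np.round(o["wrist_force"],1))
    return (R0.T@(p-o["eef_pos"])).round(4),Ro.from_matrix(R0.T@R).as_rotvec().round(4)
E
python3 - <<'E'
from h import *
c=[plane("top",(260+a/5,205+b/5),.057) for a,b in((190,138),(285,183),(205,355),(108,308))]
s=[plane("scene",(225+a/6,230+b/6),.057) for a,b in((355,150),(342,265),(112,245),(130,135))]
for c in(c,s):
    ce=sum(c)/4;e=[np.linalg.norm(c[i]-c[i-1]) for i in range(4)]
    y=(c[3]-c[0]+c[2]-c[1]);y/=np.linalg.norm(y);x=np.array([y[1],-y[0],0])
    print("panel",ce.round(4),"sides",np.round(e,3),"yaxis",y.round(3),"green",(ce-.019*y).round(4))
print(tri((272.6,262.6),(303.6,245.2)))
p,R=goal(back=.09);print(p.round(4),delta(p,R))
E
```

```text
panel [ 0.5382 -0.1268  0.057 ] sides [0.075 0.042 0.076 0.043] yaxis [-0.898  0.44   0.   ] green [ 0.5553 -0.1351  0.057 ]
panel [ 0.5398 -0.127   0.057 ] sides [0.078 0.044 0.077 0.043] yaxis [-0.897  0.442  0.   ] green [ 0.5569 -0.1354  0.057 ]
(array([ 0.55542493, -0.13497715,  0.06180031]), np.float64(0.00015347242489110655))
now [ 0.1494 -0.5547  0.2304] t 0.1 F [0.  0.3 0.6]
[ 0.5355 -0.1762  0.1449] (array([ 0.4711, -0.2651,  0.0861]), array([ 0.2242,  0.4894, -0.8423]))
```

The rows are not in the units I measure in: shifts go in shares of 0.5 m and turns go in shares of 2 pi rad. I convert before sending: 0.471 m / 0.5 = 0.942, 0.424 m / 0.5 = 0.848, -0.842 rad / 6.2832 = -0.134.

```bash
sed -i 's/\[-.902,.431,0\]/[-.899,.438,0]/; s/\[.5555,-.1342,.057\]/[.556,-.135,.057]/' h.py
echo '{"sx":[0.094,0.188,0.282,0.376,0.47,0.566,0.66,0.754,0.848,0.942],"sy":[-0.053,-0.106,-0.159,-0.212,-0.265,-0.318,-0.371,-0.424,-0.477,-0.53],"sz":[0,0,0.02,0.04,0.06,0.08,0.1,0.12,0.14,0.17],"rx":[0.0035,0.0072,0.0107,0.0143,0.0178,0.0213,0.025,0.0285,0.0321,0.0357],"ry":[0.0078,0.0156,0.0234,0.0312,0.039,0.0468,0.0546,0.0624,0.07,0.0778],"rz":[-0.0134,-0.0267,-0.0403,-0.0536,-0.067,-0.0804,-0.0939,-0.1073,-0.1206,-0.134],"finger_gap":[0,0,0,0,0,0,0,0,0,0]}' > path.dat && python3 jog.py path.dat
python3 - <<'E'
from h import *
p,R=goal(back=.09);print(p.round(4),delta(p,R))
E
```

```text
time_s: 1.35
eef_pos: [0.5366, -0.1759, 0.1461]
eef_rot: [-0.137, 0.816, 0.516, 0.219]
wrist_force: [0.9, -0.9, -0.8]
opening: -0.001
grasp_force: 0.0
now [ 0.5366 -0.1759  0.1461] t 1.35 F [ 0.9 -0.9 -0.8]
[ 0.5356 -0.1768  0.1449] (array([-0.0016, -0.0005,  0.0003]), array([-0.0031,  0.0008,  0.0095]))
```

Scaled: 0.075 m / 0.5 = 0.15, 0.02 m / 0.5 = 0.04, 0.0095 rad / 6.2832 = 0.0015.

```bash
echo '{"sx":[-0.0032,-0.0032,-0.0032,-0.0032,-0.0032],"sy":[-0.001,-0.001,-0.001,-0.001,-0.001],"sz":[0.04,0.09,0.13,0.15,0.15],"rx":[0,0,0,0,0],"ry":[0,0,0,0,0],"rz":[0.0015,0.0015,0.0015,0.0015,0.0015],"finger_gap":[0,0,0,0,0]}' > path.dat && python3 jog.py path.dat
python3 - <<'E'
from h import *
p,R=goal(back=.015);print(p.round(4),delta(p,R))
a=ctrl.camera("scene")[170:300,200:340];b=ctrl.camera("top")[170:300,240:380]
cv2.imwrite("pics/c2.png",cv2.resize(np.vstack([np.hstack([a,b])]),None,fx=2.8,fy=2.8,interpolation=cv2.INTER_CUBIC))
E
```

```text
time_s: 1.98
eef_pos: [0.5503, -0.1441, 0.08]
eef_rot: [-0.139, 0.82, 0.511, 0.218]
wrist_force: [-0.3, -1.1, 0.5]
opening: -0.001
grasp_force: 0.0
now [ 0.5503 -0.1441  0.08  ] t 1.975 F [-0.3 -1.1  0.5]
[ 0.5521 -0.1431  0.08  ] (array([0.0014, 0.0012, 0.0008]), array([-0.004 ,  0.0016, -0.0031]))
```

View pics/c2.png

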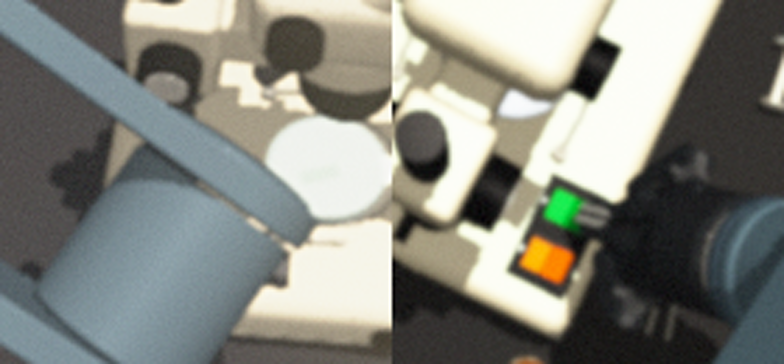

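The closed tips sit right over the green rocker's −x half, crop (592,215), well clear of the orange one at (547,258) and the knob at (490,190). Next I lower straight down, slowly, watching the force.

Scaled: 0.0076 m / 0.5 = 0.0152, 0.0059 m / 0.5 = 0.0118.

```bash
echo '{"sx":[0.0008,-0.0012,-0.0032,-0.0052,-0.0052],"sy":[0.002,0.002,0.002,0.002,0.002],"sz":[0.0048,0.0084,0.0118,0.0152,0.0152],"rx":[0,0,0,0,0],"ry":[0,0,0,0,0],"rz":[0,0,0,0,0],"finger_gap":[0,0,0,0,0]}' > path.dat && python3 jog.py path.dat; echo '{"sx":[-0.001,-0.002,-0.002],"sy":[0,0,0],"sz":[0.0018,0.0034,0.0034],"rx":[0,0,0],"ry":[0,0,0],"rz":[0,0,0],"finger_gap":[0,0,0]}' > path.dat && python3 jog.py path.dat
```

```text
time_s: 2.7
eef_pos: [0.5519, -0.1433, 0.0724]
eef_rot: [-0.138, 0.82, 0.511, 0.218]
wrist_force: [0.1, -0.8, -0.2]
opening: -0.003
grasp_force: 0.0
time_s: 3.08
eef_pos: [0.552, -0.1434, 0.0705]
eef_rot: [-0.138, 0.82, 0.511, 0.218]
wrist_force: [0.1, -0.0, 0.9]
opening: -0.001
grasp_force: 0.0
```

Scaled: 0.0017 m / 0.5 = 0.0034, -0.001 m / 0.5 = -0.002.

```bash
echo '{"sx":[-0.001,-0.002,-0.002],"sy":[0,0,0],"sz":[0.0018,0.0034,0.0034],"rx":[0,0,0],"ry":[0,0,0],"rz":[0,0,0],"finger_gap":[0,0,0]}' > path.dat && python3 jog.py path.dat
```

```text
time_s: 3.45
eef_pos: [0.552, -0.1434, 0.0685]
eef_rot: [-0.138, 0.82, 0.511, 0.218]
wrist_force: [-0.2, 0.3, 0.5]
opening: -0.001
grasp_force: 0.0
```

The vertical descent left the tip about 7 mm too far towards −x. I'll raise it, shift 6.5 mm towards +x, then press.

Scaled: 0.0086 m / 0.5 = 0.0172, -0.0052 m / 0.5 = -0.0104.

```bash
echo '{"sx":[0.003,0.006,0.0116,0.0172,0.0172],"sy":[0,0,0,0,0],"sz":[-0.0052,-0.0104,-0.0072,-0.004,-0.004],"rx":[0,0,0,0,0],"ry":[0,0,0,0,0],"rz":[0,0,0,0,0],"finger_gap":[0,0,0,0,0]}' > path.dat && python3 jog.py path.dat; echo '{"sx":[-0.002,-0.004,-0.006,-0.006],"sy":[0,0,0,0],"sz":[0.0034,0.007,0.0104,0.0104],"rx":[0,0,0,0],"ry":[0,0,0,0],"rz":[0,0,0,0],"finger_gap":[0,0,0,0]}' > path.dat && python3 jog.py path.dat
python3 - <<'E'
from h import *
p,R=goal(back=0);print(p.round(4),delta(p,R))
E
```

```text
time_s: 4.08
eef_pos: [0.5549, -0.1372, 0.0746]
eef_rot: [-0.138, 0.82, 0.512, 0.218]
wrist_force: [-0.2, 0.2, -0.0]
opening: -0.001
grasp_force: 0.0
time_s: 4.58
eef_pos: [0.5547, -0.1376, 0.0684]
eef_rot: [-0.138, 0.82, 0.511, 0.218]
wrist_force: [0.4, 0.3, -0.2]
opening: -0.006
grasp_force: 0.0
now [ 0.5547 -0.1376  0.0684] t 4.575 F [ 0.4  0.3 -0.2]
[ 0.5553 -0.1363  0.067 ] (array([0.0005, 0.0001, 0.0019]), array([-0.0034,  0.0018, -0.0032]))
```

```bash
echo '{"sx":[-0.001,-0.001],"sy":[0,0],"sz":[0.0018,0.0018],"rx":[0,0],"ry":[0,0],"rz":[0,0],"finger_gap":[0,0]}' > path.dat && python3 jog.py path.dat;echo '{"sx":[-0.001,-0.001],"sy":[0,0],"sz":[0.0018,0.0018],"rx":[0,0],"ry":[0,0],"rz":[0,0],"finger_gap":[0,0]}' > path.dat && python3 jog.py path.dat
```

```text
time_s: 4.82
eef_pos: [0.5549, -0.1377, 0.0678]
eef_rot: [-0.138, 0.82, 0.511, 0.218]
wrist_force: [0.2, -0.6, 0.6]
opening: 0.001
grasp_force: 0.3
time_s: 5.08
eef_pos: [0.555, -0.1378, 0.0669]
eef_rot: [-0.138, 0.82, 0.511, 0.218]
wrist_force: [-1.3, -0.8, 3.2]
opening: 0.003
grasp_force: 1.6
```

Run:
```python
from h import *
b=ctrl.camera("top")[210:290,270:370]
cv2.imwrite("pics/c3.png",cv2.resize(b,None,fx=6,fy=6,interpolation=cv2.INTER_CUBIC))
```

```text
(no output)
```

View pics/c3.png

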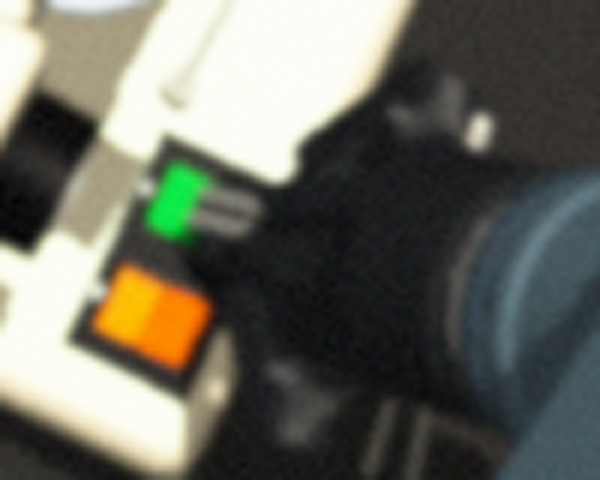

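The tips rest on the green −x half, crop (225,212), and do not touch orange (150,315). Contact has begun at 3 N, so I continue in small steps.

Scaled: 0.0009 m / 0.5 = 0.0018, -0.0005 m / 0.5 = -0.001.

```bash
for i in 1; do echo '{"sx":[-0.001,-0.001],"sy":[0,0],"sz":[0.0018,0.0018],"rx":[0,0],"ry":[0,0],"rz":[0,0],"finger_gap":[0,0]}' > path.dat && python3 jog.py path.dat; done; echo '{"sx":[-0.001,-0.001],"sy":[0,0],"sz":[0.0018,0.0018],"rx":[0,0],"ry":[0,0],"rz":[0,0],"finger_gap":[0,0]}' > path.dat && python3 jog.py path.dat
```

```text
time_s: 5.38
eef_pos: [0.5551, -0.1379, 0.0657]
eef_rot: [-0.138, 0.82, 0.511, 0.218]
wrist_force: [-1.5, -2.6, 4.3]
opening: -0.001
grasp_force: 1.9
time_s: 5.62
eef_pos: [0.5551, -0.1379, 0.0646]
eef_rot: [-0.138, 0.82, 0.511, 0.218]
wrist_force: [-0.3, -2.9, 4.4]
opening: 0.002
grasp_force: 1.9
```

Moving at a steady force of about 4 N. I continue until the force climbs at the stop.

Scaled: 0.0009 m / 0.5 = 0.0018, -0.0005 m / 0.5 = -0.001.

```bash
echo '{"sx":[-0.001,-0.001],"sy":[0,0],"sz":[0.0018,0.0018],"rx":[0,0],"ry":[0,0],"rz":[0,0],"finger_gap":[0,0]}' > path.dat && python3 jog.py path.dat
```

```text
time_s: 5.88
eef_pos: [0.5551, -0.1379, 0.0636]
eef_rot: [-0.138, 0.82, 0.511, 0.218]
wrist_force: [-0.6, -3.3, 6.2]
opening: 0.001
grasp_force: 2.6
```

Scaled: 0.0005 m / 0.5 = 0.001, -0.0003 m / 0.5 = -0.0006.

```bash
echo '{"sx":[-0.0006,-0.0006],"sy":[0,0],"sz":[0.001,0.001],"rx":[0,0],"ry":[0,0],"rz":[0,0],"finger_gap":[0,0]}' > path.dat && python3 jog.py path.dat
```

```text
time_s: 6.12
eef_pos: [0.5551, -0.1379, 0.0635]
eef_rot: [-0.138, 0.82, 0.511, 0.218]
wrist_force: [-2.4, -2.9, 8.3]
opening: 0.002
grasp_force: 4.3
```

Scaled: 0.0004 m / 0.5 = 0.0008, -0.0002 m / 0.5 = -0.0004.

```bash
echo '{"sx":[-0.0004,-0.0004],"sy":[0,0],"sz":[0.0008,0.0008],"rx":[0,0],"ry":[0,0],"rz":[0,0],"finger_gap":[0,0]}' > path.dat && python3 jog.py path.dat; echo '{"sx":[0.002,0.004,0.004,0.004,0.004,0.004,0.004,0.004],"sy":[0,0,0,0,0,0,0,0],"sz":[-0.004,-0.012,-0.06,-0.12,-0.2,-0.28,-0.36,-0.36],"rx":[0,0,0,0,0,0,0,0],"ry":[0,0,0,0,0,0,0,0],"rz":[0,0,0,0,0,0,0,0],"finger_gap":[0,0,0,0,0,0,0,0]}' > path.dat && python3 jog.py path.dat
python3 - <<'E'
from h import *
a=ctrl.camera("scene");b=ctrl.camera("top")
for n,i in(("scene",a),("top",b)): print(n,[c for c,_ in blob(i,45,80)])
a=a[200:330,200:320];b=b[205:335,260:380]
cv2.imwrite("pics/c4.png",cv2.resize(np.hstack([a,b]),None,fx=3.3,fy=3.3,interpolation=cv2.INTER_CUBIC))
E
```

```text
time_s: 6.38
eef_pos: [0.5552, -0.138, 0.0634]
eef_rot: [-0.138, 0.82, 0.511, 0.218]
wrist_force: [-3.9, -4.1, 11.1]
opening: 0.004
grasp_force: 5.7
time_s: 7.38
eef_pos: [0.5175, -0.2189, 0.2221]
eef_rot: [-0.136, 0.82, 0.511, 0.218]
wrist_force: [-0.1, 0.3, -0.7]
opening: 0.002
grasp_force: 0.0
scene []
top [array([303.3, 245.4])]
```

View pics/c4.png

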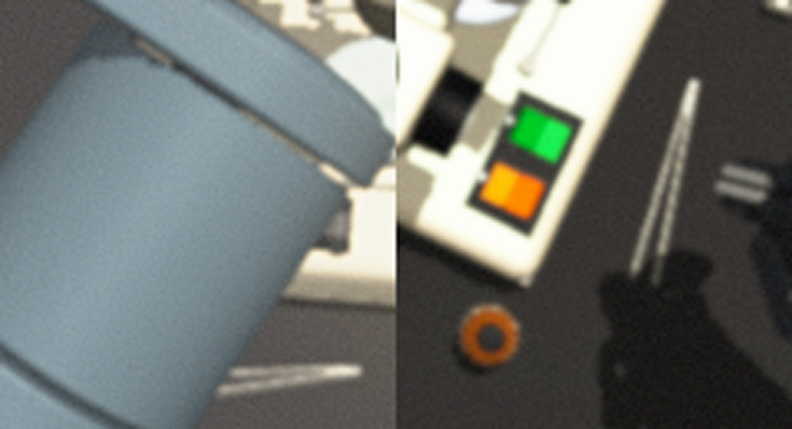

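The green rocker's shading has flipped: its +x half at (528,128) is now dark and its −x half at (553,140) bright. Orange at (513,192), the forceps and the bottle are unchanged, and the hand is clear.

```bash
python3 -c "
from bench import ctrl
print(ctrl.hand_in())"
```

```text
the job is handed in; nothing more can be done
None
```

I pressed the green rocker over to its stop (peak force about 11 N), took the hand clear and handed the job in; the last picture shows green flipped and the orange rocker, forceps and bottle unmoved, but the hand-in returned no verdict.

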